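# Clamp the jar and unscrew its cap

## Robot

A 6-joint arm with a two-finger parallel gripper is mounted at the origin on a cart in front of the work surface, level with it; the furniture and walls round the work are solid. World frame = base frame: x ahead of the robot, y to its left, z up, the work surface at z = 0. Lengths are in mm, angles in rad, forces in N, time in s.
With the tool pointing down it reaches from about 275 to 825 mm from the base axis. Payload 5.2 kg.
Tool frame: the origin (TCP) lies on the centre line of the jaws, within the pads' length; the fingertips stand robot.tcp_to_tips ahead of it and the grasp point (between the pads) is the TCP (robot.tcp_to_tips is the distance from the TCP to the fingertips, in mm); z points along the fingers, y is the line along which they close (so a half turn about z gives the same grasp; the last joint's range is limited). The gripper opens to 93 mm and grips with 3 to 60 N. Pads are 15 mm wide; open, the fingers measure 128 mm over their backs; the gripper's body (75 mm by 188 mm) begins 65 mm behind the grasp point.
Start: joints at [1.098, 0.259, 1.535, -0, 1.348, -0.203], TCP at [146.574, 530.114, 237.653] pointing down, gripper open.
Joint ranges: [-3.14, 3.14], [-0.91, 2.08], [0.19, 2.58], [-1.22, 4.36], [0.22, 2.71], [-3.12, 3.12]. Speed limits (rad/s): [2.57, 2.57, 3.14, 3.14, 3.14, 3.14].

## Interface

Orientations are given as a rotation vector (axis times angle).
In Python, from plant import robot gives the robot as it stands.
- The arm moves only by the shell command python3 steer.py 'ROWS' [OPENING]. ROWS is a JSON list of rows, 1 to 10 of them, each of 4 numbers: dx, dy, dz in cm, then a turn about the tool's z in rad; each row shifts and turns the commanded pose from where the row before left it, along the tool's axes as they then stand; what a row does not reach is not made up. A row lasts 1/12 s, in which the tool goes at most 41.7 mm and 0.125 rad, less where a joint would pass 70% of its speed; a pose out of reach is approached as far as the arm can. OPENING is the finger opening in mm, set as the command begins (- or left out keeps the last). The fingers move at their own pace and stop on an object; the grip force is fixed at half the most. Time passes only in rows, so rows that do not move let the fingers close. It prints the time, the measured TCP pose, the force, the opening and the grip force at its end. Input that does not fit is refused with a message, and nothing moves.
- robot.state(): the state, without advancing time (a new reading comes with each control period).
- robot.camera(name): name is "scene" or "side" or "wrist"; returns the picture (480x640x3 uint8, red, green, blue); there is no depth.
- robot.calibration(name): a dict with "fx", "fy", "cx", "cy" (pixels), "T" (4x4, takes a point from camera to world coordinates); the wrist camera has in their place "mount" (4x4, takes a point from camera to tool coordinates, whose origin is the TCP and whose axes are the flange's). Camera axes: x right, y down, z forward; pixel columns grow to the right and rows downward; lengths in mm; the calibration is good to about 2 mm. A picture is of the moment at which its call begins: read the wrist's pose just before it. calibration takes no time and is no camera call.
- robot.hand_in(): hands the job in; it is judged then, once.
The state is a dict: "clock": time; "qpos": joint angles; "qd": joint speeds; "joint_efforts": joint torques, N m; "tool_pos": TCP position; "eef_rot": TCP orientation; "wrist_force": force on the tool from outside, world axes, zero at the start; "torque": the same for the moment, N m; "opening": finger opening in mm; "grip_force": force on a finger pad.
Only numpy, scipy, OpenCV 4.12 (cv2) and the standard library are available. Lean on these libraries where they do the work, as an engineer would, in place of code of your own. Each camera call takes 0.05 s, during which the arm holds its last target. There are 200 camera calls.

## Task

The white jar stands loose in the jar clamp. Turn the clamp's knob clockwise until the pointer on the jaw lines up with the mark on the scale, so that the jar is held fast, then unscrew the tight black cap anticlockwise just until its thread lets go, and lift it straight up. Finish still holding the cap level just above the jar's mouth, clear of it, with the jar upright in the clamp, not turned in it, the pointer still on the mark, and the jars and box behind left alone.

Things in the scene. Friction and masses are not known exactly. Their poses are not given: they have to be found in the camera images.
- clamp: jar clamp, fixed to the bench: plate 110 (x) x 260 (y) x 10 mm; along its own y axis: grey housing (60 x 56 mm, 36 mm high) with the knob at y = -75 mm, sliding steel jaw (42 mm high) with sprung rubber pad, the jar at y = +65 mm, dark V-block (44 mm high) opening towards -y. Origin on the bench under the plate, z up
- clamp_knob_grip (a point): grip point of the knob, on its upright axis at gripping height; the knob is a bar grip 42 mm long, 14 mm wide and 32 mm high, this point 7 mm below its top; the bar lies along this point's own x axis, which turns with the knob
- clamp_knob (a joint): knob angle in rad, growing clockwise seen from above (closes the jaw towards the V-block); 0 = fully open, stop at 2.8. The jaw moves 6 mm per rad; the mark is met at about 2.0. Starts at 0.8 to 1.3. Stiff: 0.25 N m, some 0.15 more once the pad presses the jar; stays where it is left
- pointer_tip (a point): tip of the black pointer on the jaw, 40 mm above the bench, over the scale strip on the clamp's -x side; it moves along the clamp's +y as the knob turns clockwise
- scale_mark (a point): the single black engraved line on the scale strip (runs across it, along the clamp's x axis), 38 mm above the bench. The pointer is on the mark when both have the same position along the clamp's y axis. The sprung pad (7 N per mm) then presses the jar with about 20 N
- jar_seat (a point): point on the clamp's plate, 10 mm above the bench, where the jar's axis stands when it is pressed into the V-block
- jar: white round jar, 56 mm in diameter, 0.3 kg with a 36 mm neck; stands loose on the clamp's plate until clamped. Origin at the centre of its underside, z up. The neck carries two thread ridges facing away from each other, each running anticlockwise from the jar's own x axis angle 0 to 1.35 rad (and from pi), with a stop at the low end
- jar_side (a point): point on the jar's side, 28 mm from its axis and 30 mm above its underside; shows whether the jar turns
- jar_mouth (a point): centre of the jar's mouth: top of the neck with its sprung sealing disc risen, 85 mm above the jar's underside
- cap: black ribbed screw cap, 54 mm diameter, 24 mm high, 40 g. Origin at centre of lower rim (61 to 63 mm above the jar's foot), z up. Two lugs, on its own +x and -x. Tight, about 0.3 N m, until its thread lets go; a sprung seal lifts it with 4 N. Its x axis starts 0.25 to 0.65 rad anticlockwise of the jar's; it is free from 1.55 rad, and meets the next ridge at 2.8. Rises 1.8 mm per rad
- jar_pickle: bystander: small blue jar with white lid, 50 mm in diameter, 54 mm high, behind the clamp; origin at the centre of its underside
- pot_rouge: bystander: small red jar with white lid, 40 mm in diameter, 38 mm high, behind the clamp; origin at the centre of its underside
- ring_box: bystander: dark blue ring box 45 x 50 x 34 mm, behind the clamp; origin at the centre of its underside
- cap_lug (a point): one of the cap's two lugs, inside its rim: on the cap's own +x, 21.5 mm from its axis, 3.5 mm above the rim

How it is judged:
By the outcome, as a careful person would: the job done as asked, in the order asked, and still so for the second after the job is handed in, while the arm keeps its last pose, push and grip.
It also fails if it takes over 38 s, if anything falls off the work surface, if the arm or the gripper's body presses on something with over 40 N, if the wrist force passes 120 N, or if a joint passes its speed limit or range.

## Working session

There is one attempt and no reset: what is moved stays moved. The work goes in short steps, Python scripts to look and compute and a shell command to move; the robot and the scene stay as the last step left them, time stands still between calls to the robot, and variables do not carry over. Pictures are saved under pics/ and viewed, at most 10 in all, crops included, and the job is handed in when it is done.

```bash
ls; mkdir -p pics; python3 - <<'E'
from plant import robot
import cv2,numpy as np
s=robot.state();print(s, robot.tcp_to_tips)
a=robot.camera("scene");b=robot.camera("side");c=robot.camera("wrist")
for n,i in zip("abc",(a,b,c)):
    cv2.imwrite(f"pics/{n}0.png",i[:,:,::-1])
for n in("scene","side","wrist"):print(n,robot.calibration(n))
E
```

```text
pics
plant.py
steer.py
{'clock': 0.0, 'qpos': array([ 1.09821176e+00,  2.59353673e-01,  1.53606949e+00, -1.06971146e-05,
        1.34797635e+00, -2.02823881e-01]), 'qd': array([ 0.00084545, -0.00018793, -0.00011495,  0.00118107,  0.00019908,
       -0.00029045]), 'joint_efforts': array([ 8.67146082e-05, -4.37318802e+01, -2.84004164e+01,  7.17597292e-02,
        4.14859329e-02, -1.46137991e-04]), 'tool_pos': array([146.33600907, 529.65503031, 236.81737733]), 'eef_rot': array([-4.22372415e-01, -3.11247482e+00,  2.68282505e-03]), 'wrist_force': array([ 0.03665472, -0.33219383,  0.16998861]), 'torque': array([-0.00175217,  0.02186181,  0.0281463 ]), 'grip_force': 0.0, 'opening': 92.90260656244709} 19.0
scene {'fx': 545.7252497337549, 'fy': 545.7252497337549, 'cx': 323.6057278708623, 'cy': 239.94039227681805, 'T': array([[-6.49408546e-01, -3.07543322e-01,  6.95475122e-01,
         6.97950783e+01],
       [-7.60439358e-01,  2.63508714e-01, -5.93544556e-01,
         4.75094703e+02],
       [-7.23090342e-04, -9.14319563e-01, -4.04992857e-01,
         4.47674974e+02],
       [ 0.00000000e+00,
[... 278 characters left out ...]
97e-01,  5.80253711e-01, -8.06223634e-01,
         6.73264401e+02],
       [ 2.08596895e-02, -8.10048648e-01, -5.85991519e-01,
         5.66385680e+02],
       [ 0.00000000e+00,  0.00000000e+00,  0.00000000e+00,
         1.00000000e+00]])}
wrist {'fx': 331.87101585116284, 'fy': 331.87101585116284, 'cx': 322.9583139776847, 'cy': 236.95081211735703, 'mount': array([[ 1.48025527e-03, -9.63785882e-01, -2.66673176e-01,
         7.39268230e+01],
       [ 9.99998904e-01,  1.42870677e-03,  3.87313912e-04,
        -7.45460465e-01],
       [ 7.71009274e-06, -2.66673457e-01,  9.63786941e-01,
        -1.47146768e+02],
       [ 0.00000000e+00,  0.00000000e+00,  0.00000000e+00,
         1.00000000e+00]])}
```

View pics/a0.png

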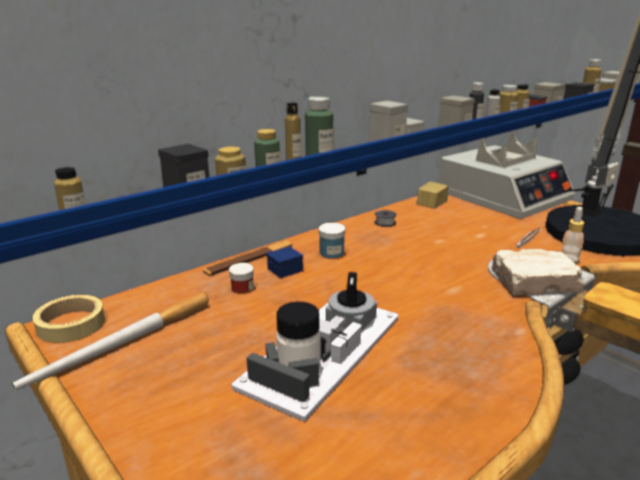

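View pics/b0.png

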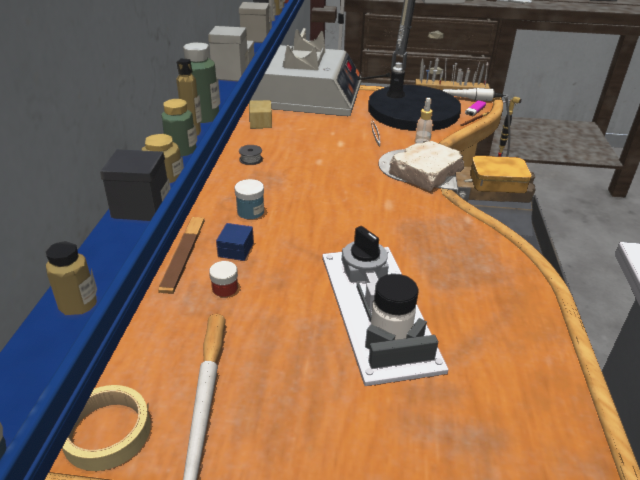

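```bash
cat > h.py <<'E'
import numpy as np, cv2
from scipy.spatial.transform import Rotation as R
from plant import robot
def cam(name,st=None):
    c=robot.calibration(name)
    if name=="wrist":
        T=np.eye(4);T[:3,:3]=R.from_rotvec(st["eef_rot"]).as_matrix();T[:3,3]=st["tool_pos"]
        T=T@c["mount"]
    else:T=c["T"]
    return c,T
def ray(ct,u,v):
    c,T=ct
    return T[:3,3],T[:3,:3]@np.array([(u-c["cx"])/c["fx"],(v-c["cy"])/c["fy"],1])
def plane(ct,u,v,z):
    o,d=ray(ct,u,v);return o+d*(z-o[2])/d[2]
def tri(*obs):
    A=np.zeros((3,3));b=np.zeros(3);P=[]
    for ct,u,v in obs:
        o,d=ray(ct,u,v);d=d/np.linalg.norm(d);M=np.eye(3)-np.outer(d,d);A+=M;b+=M@o
    x=np.linalg.solve(A,b)
    return x
def proj(ct,p):
    c,T=ct;q=T[:3,:3].T@(np.array(p)-T[:3,3]);return np.array([c["fx"]*q[0]/q[2]+c["cx"],c["fy"]*q[1]/q[2]+c["cy"]])
E
python3 - <<'E'
from h import *
S,D=cam("scene"),cam("side")
for n,a,b in [("cap",(298,312),(396,285)),("knobtop",(352,275),(367,236))]:
    print(n,tri((S,*a),(D,*b)).round(1))
for p in [(237,383),(305,412),(398,318)]:print(plane(S,*p,10).round(1))
for p in [(323,252),(400,250),(365,377),(443,369)]:print(plane(D,*p,10).round(1))
print(R.from_rotvec(robot.state()["eef_rot"]).as_matrix().round(3))
E
```

```text
cap [534.  120.   92.7]
knobtop [575.4  -8.   79.1]
[557.3 200.9  10. ]
[461.6 169.2  10. ]
[529.6 -63.6  10. ]
[642.6 -43.5  10. ]
[520.5 -66.3  10. ]
[563.5 200.4  10. ]
[466.4 174.5  10. ]
[[-0.964  0.267 -0.001]
 [ 0.267  0.964 -0.001]
 [ 0.    -0.001 -1.   ]]
```

View pics/c0.png

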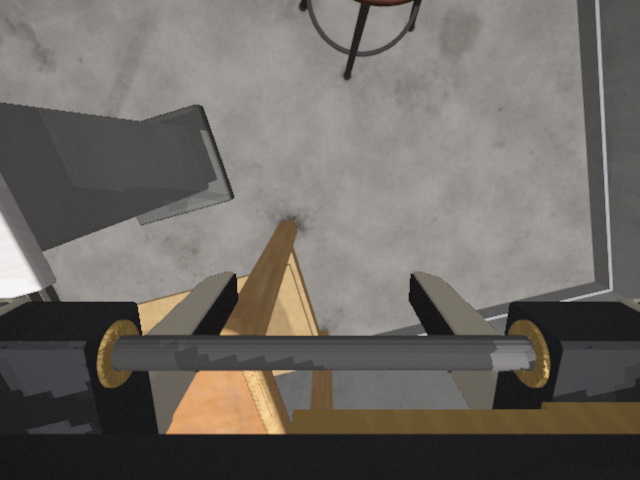

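The rows are not in the units I measure in: shifts go in cm. I convert before sending: -22 mm is -2.2, -33 mm is -3.3.

```bash
python3 steer.py '[[-3.3, -2.2, 0, 0], [-3.3, -2.2, 0, 0], [-3.3, -2.2, 0, 0], [-3.3, -2.2, 0, 0], [-3.3, -2.2, 0, 0], [-3.3, -2.2, 0, 0], [-3.3, -2.2, 0, 0], [-3.3, -2.2, 0, 0], [-3.3, -2.2, 0, 0], [-3.3, -2.2, 0, 0]]'; python3 steer.py '[[-3.3, -2.2, 0, 0], [-3.3, -2.2, 0, 0], [-3.3, -2.2, 0, 0], [-3.3, -2.2, 0, 0], [-3.3, -2.2, 0, 0], [-2.7, -2.4, 0, 0], [0, 0, 0, 0], [0, 0, 0, 0]]' 60
python3 - <<'E'
from h import *
s=robot.state();i=robot.camera("wrist");np.save("w1.npy",i);np.savez("w1s",p=s["tool_pos"],r=s["eef_rot"]);print(s["qpos"])
cv2.imwrite("pics/w1.png",i[:,:,::-1])
E
```

```text
clock: 0.98
tool_pos: [406.7, 228.4, 237.6]
eef_rot: [-0.423, -3.113, -0.0]
wrist_force: [1.2, 0.2, -0.3]
opening: 92.8
grip_force: 0.0
clock: 1.65
tool_pos: [555.9, 48.0, 236.8]
eef_rot: [-0.428, -3.111, -0.0]
wrist_force: [-0.6, -0.1, 0.0]
opening: 59.9
grip_force: 0.0
[-1.13797194e-01  2.74318877e-01  1.51597213e+00  5.82382596e-05
  1.35281209e+00 -1.41127877e+00]
```

View pics/w1.png

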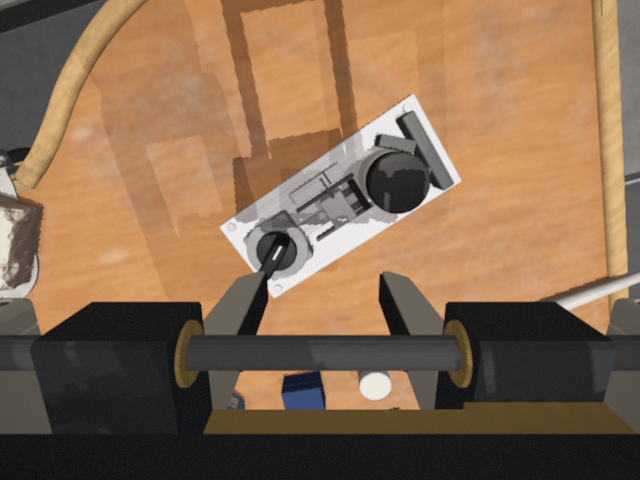

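```bash
python3 - <<'E'
from h import *
i=np.load("w1.npy");z=np.load("w1s.npz");W=cam("wrist",dict(tool_pos=z["p"],eef_rot=z["r"]))
for p in [(412,96),(461,183),(275,296),(221,227)]:print(plane(W,*p,10).round(1))
for n,p,h in [("cap",(397,183),95),("knobA",(266,270),79),("knobB",(290,235),79)]:print(n,plane(W,*p,h).round(1))
c=cv2.resize(i[90:300,215:465],None,fx=3.2,fy=2.85 if 0 else 2.8,interpolation=cv2.INTER_CUBIC)
cv2.imwrite("pics/w1c.png",c[:,:,::-1])
E
```

```text
[461.4 170.4  10. ]
[564.9 205.1  10. ]
[640.5 -37.5  10. ]
[540.5 -71.1  10. ]
cap [531.9 120.5  95. ]
knobA [582.9 -18.2  79. ]
knobB [555.2  14.9  79. ]
```

View pics/w1c.png

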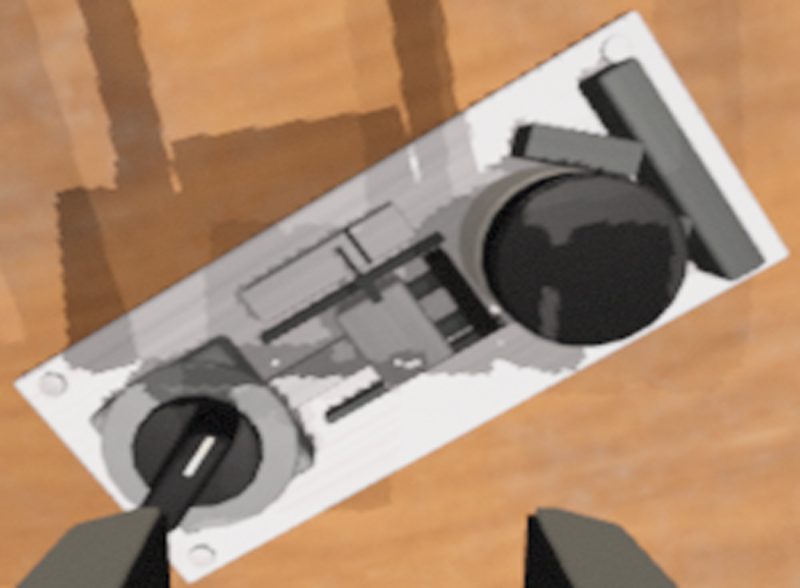

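```bash
python3 - <<'E'
from h import *
z=np.load("w1s.npz");W=cam("wrist",dict(tool_pos=z["p"],eef_rot=z["r"]))
P=lambda x,y,h:plane(W,x/3.2+215,y/2.8+90,h)
a,b=P(189,473,79),P(212,438,79);d=b-a
print((a+b)/2,d,np.arctan2(d[1],d[0]))
a,b=P(150,490,79),P(195,412,79);d=b-a;print(a,b,np.arctan2(d[1],d[0]))
M=R.from_rotvec(z["r"]).as_matrix()
print(np.arctan2(M[1,0],M[0,0]))
print("mark",P(355,247,38),"ptr",P(345,262,40))
E
```

```text
[568.963922    -1.77912499  79.        ] [-10.23472461  10.53713014   0.        ] 2.341637091648725
[576.85229175 -20.42279444  79.        ] [553.65448343   1.39230836  79.        ] 2.386902809747935
2.86826513084652
mark [516.68222908  61.4201785   38.        ] ptr [520.8916269   56.90213392  40.        ]
```

Converted, -13 mm is -1.3, -22 mm is -2.2.

```bash
python3 steer.py '[[-1.3, -2.2, 2, 0], [-1.3, -2.2, 2, 0], [0, 0, 2, 0.1], [0, 0, 2, 0.1], [0, 0, 0.7, 0.1], [0, 0, 0, 0.1], [0, 0, 0, 0.1], [0, 0, 0, 0], [0, 0, 0, 0]]' 60
python3 - <<'E'
from h import *
s=robot.state();i=robot.camera("wrist");np.save("w2.npy",i);np.savez("w2s",p=s["tool_pos"],r=s["eef_rot"])
cv2.imwrite("pics/w2.png",i[:,:,::-1])
E
```

```text
clock: 2.45
tool_pos: [568.1, 1.9, 150.9]
eef_rot: [-1.173, -2.914, -0.0]
wrist_force: [0.8, 0.7, -0.4]
opening: 60.0
grip_force: 0.0
```

View pics/w2.png

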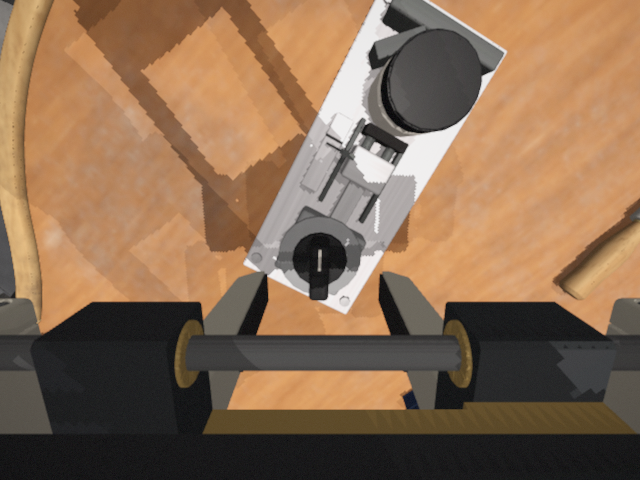

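```bash
python3 - <<'E'
from h import *
Ws=[]
for k in(1,2):
    z=np.load(f"w{k}s.npz");Ws.append(cam("wrist",dict(tool_pos=z["p"],eef_rot=z["r"])))
print("stripe",tri((Ws[0],277.5,252.9),(Ws[1],319.5,260)).round(1), plane(Ws[1],319.5,260,79).round(1))
M=R.from_rotvec(z["r"]).as_matrix();p=tri((Ws[0],277.5,252.9),(Ws[1],319.5,260))
print("in tool",M.T@(p-z["p"]))
p2=plane(Ws[1],319.5,260,79);print(M.T@(p2-z["p"]))
a,b=plane(Ws[1],319.5,250,79),plane(Ws[1],319.5,271,79);print(a-b,M.T@(a-b))
print("cap",tri((Ws[0],397,183),(Ws[1],432,79)).round(1))
i=np.load("w2.npy")
cv2.imwrite("pics/w2c.png",cv2.resize(i[90:220,290:430],None,fx=5,fy=4.5,interpolation=cv2.INTER_CUBIC)[:,:,::-1])
E
```

```text
stripe [561.5   4.6 108.2] [568.7  -2.8  79. ]
in tool [ 6.62696503 -2.63734418 42.7333257 ]
[-3.73085976 -2.9494997  71.88214196]
[-11.18421158  10.76629008   0.        ] [1.55241479e+01 2.01166804e-02 4.09860799e-03]
cap [530.7 118.9 102.6]
```

View pics/w2c.png

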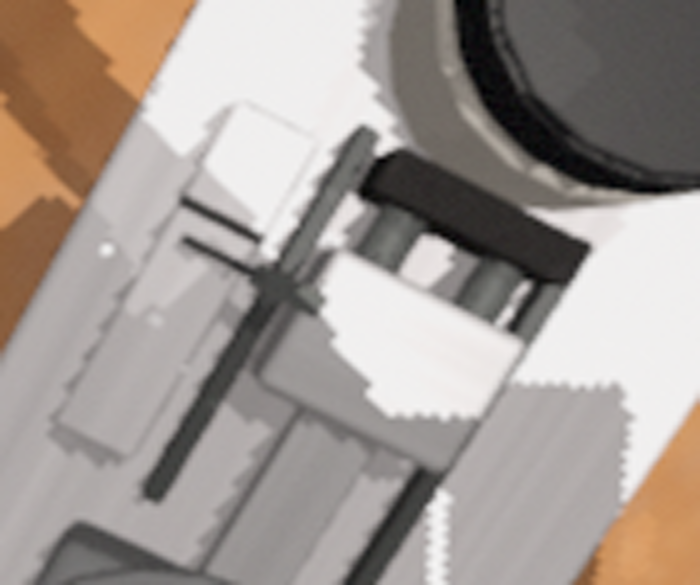

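```bash
python3 - <<'E'
from h import *
z=np.load("w2s.npz");W=cam("wrist",dict(tool_pos=z["p"],eef_rot=z["r"]))
M=R.from_rotvec(z["r"]).as_matrix()
f=lambda u,v,h:(plane(W,u,v,h)).round(1)
print("disc",f(320,258,50),"ring",f(319.5,253,46))
e=plane(W,319,300,79);print("barend",e,"center",e+M[:,0]*21)
P=lambda x,y,h:plane(W,x/5+290,y/4.5+90,h)
m=P(222,221,38);t=P(222,259,40);ax=np.array([-.307,.952,0])
l=P(262,240,38)-P(185,203,38);print("line dir",l,np.arctan2(-l[1],-l[0]),np.arctan2(l[1],l[0]))
print("mark",m,"ptr",t,"dy",(m-t)@ax)
for p in[(505,49)]:print(f(*p,10))
i=np.load("w2.npy");print(i[225:305:3,319].sum(1), i[290,295:345:2].sum(1))
E
```

```text
disc [574.9  -8.7  50. ] ring [572.6  -7.   46. ]
barend [590.48861665 -24.26553598  79.        ] center [575.34053795  -9.72126973  79.00554174]
line dir [12.3286899   4.30262115  0.        ] -2.8058156055810763 0.33577704800871677
mark [517.33279695  61.64032559  38.        ] ptr [521.74378144  57.40313223  40.        ] dy 5.3879803149619425
[560.4 204.7  10. ]
[355 353 342  88  61  57  48  66 251 512 527 426 428 424 427 475  84  75
  93  87  78 150 159 140 139 509 457] [515 655 699 606 522 527 527 227 133 157 161 156 163 164 173 141  98 531
 528 528 526 516 642 712 708]
```

Converted, 15 mm is 1.5, 8 mm is 0.8.

```bash
python3 steer.py '[[-0.6, -0.14, 1.5, 0], [-0.6, -0.14, 1.5, 0], [0, 0, 1.5, 0], [0, 0, 1.5, 0], [0, 0, 1, 0], [0, 0, 0.8, 0], [0, 0, 0, 0]]' 45; python3 steer.py '[[0, 0, 0, 0], [0, 0, 0, 0], [0, 0, 0, 0], [0, 0, 0, 0], [0, 0, 0, 0], [0, 0, 0, 0]]' 0
python3 -c "
from h import *
s=robot.state();print(s['torque'],s['qpos'])"
```

```text
clock: 3.08
tool_pos: [574.3, -9.4, 71.2]
eef_rot: [-1.177, -2.91, 0.001]
wrist_force: [-0.4, -0.3, -0.2]
opening: 45.2
grip_force: 0.0
clock: 3.58
tool_pos: [575.9, -9.7, 73.2]
eef_rot: [1.18, 2.91, 0.001]
wrist_force: [1.3, 1.4, 2.2]
opening: 14.1
grip_force: 29.9
[ 0.16305494 -0.12555404 -0.21988683] [-2.10839042e-01  4.60689278e-01  1.67639489e+00  7.38304205e-04
  1.00309878e+00 -1.01176125e+00]
```

```bash
python3 steer.py '[[0, 0, 0, 0.1], [0, 0, 0, 0.1], [0, 0, 0, 0.1], [0, 0, 0, 0.1], [0, 0, 0, 0.1], [0, 0, 0, 0.1], [0, 0, 0, 0.1], [0, 0, 0, 0], [0, 0, 0, 0], [0, 0, 0, 0]]'
python3 - <<'E'
from h import *
s=robot.state();i=robot.camera("wrist");np.save("w3.npy",i);np.savez("w3s",p=s["tool_pos"],r=s["eef_rot"])
print(s["torque"],s["qpos"][5])
cv2.imwrite("pics/w3.png",i[:,:,::-1])
E
```

```text
clock: 4.42
tool_pos: [576.0, -9.7, 73.2]
eef_rot: [2.103, 2.333, 0.002]
wrist_force: [2.7, 1.2, 3.8]
opening: 13.8
grip_force: 29.8
[ 0.35155119 -0.16294541 -0.12829106] -0.31456811682646274
```

View pics/w3.png

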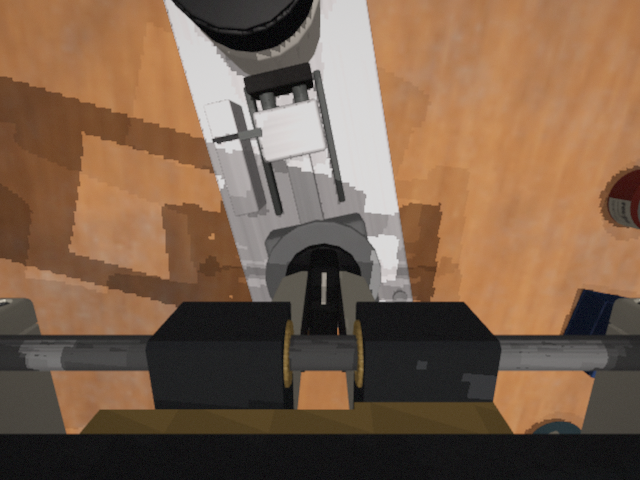

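```bash
cat > prof.py <<'E'
from h import *
def prof(i,st,show=(-7,-5,-3,-1,1,3,5)):
    W=cam("wrist",st);g=cv2.cvtColor(i,cv2.COLOR_RGB2GRAY).astype(np.float32)
    th=.325;ax=np.array([-np.sin(th),np.cos(th),0]);bx=np.array([np.cos(th),np.sin(th),0])
    m=np.array([517.3,61.6,38])
    print("px per mm y:",proj(W,m+ax)-proj(W,m))
    for l in show:
        q=np.array([proj(W,m+bx*l+ax*s) for s in np.arange(-7,7.1,.5)],np.float32)
        v=cv2.remap(g,q[:,:1].copy(),q[:,1:].copy(),cv2.INTER_LINEAR)[:,0]
        print(l,v.astype(int))
E
python3 - <<'E'
from prof import *
for k in(2,3):
    z=np.load(f"w{k}s.npz");prof(np.load(f"w{k}.npy"),dict(tool_pos=z["p"],eef_rot=z["r"]))
E
```

```text
px per mm y: [ 0.62798072 -1.2305835 ]
-7 [165 164 163 161 163 163 160 165 166 166 171 167 158 139 116 109 126 146
 158 159 165 166 166 174 175 174 176 180 184]
-5 [190 191 191 190 192 193 194 195 195 195 194 187 159 114  74  75 125 167
 193 195 196 196 196 196 197 205 218 231 237]
-3 [163 148 125  89  75 126 165 191 194 195 195 184 162 107  73  82 129 174
 191 196 196 196 196 197 210 226 236 239 239]
-1 [169 147 111  81  77 120 167 186 195 199 199 191 165 113  62  81 124 174
 194 201 200 201 203 215 229 237 239 239 239]
1 [178 156 122  81  85 116 157 178 190 196 197 192 162 113  71  82 133 173
 196 199 200 203 216 230 238 239 239 239 239]
3 [164 150 125  82  80 123 165 192 198 199 198 185 154  93  69  81 137 177
 197 200 205 218 231 238 239 239 239 239 239]
5 [150 137 105  73  63 120 167 191 197 199 197 186 161 104  68 111 169 218
 231 234 233 237 239 239 239 239 239 239 239]
px per mm y: [-0.55967418 -1.93793688]
-7 [157 153 151 160 158 149 169 189 196 199 198 196 175 107  58  56  93 181
 207 205 203 208 206 203 203 196 194 202 209]
-5 [163 163 163 163 164 182 206 215 214 200 155  91  58  58  58  60  80 142
 195 215 215 215 215 215 215 215 215 215 215]
-3 [175 180 174 166 180 204 215 213 211 211 202 141  53  59  55  55  82 178
 215 215 215 215 215 215 215 215 215 214 214]
-1 [214 216 215 215 216 216 215 215 215 214 198 135  58  63  56  54 113 184
 212 215 216 215 215 215 215 215 215 215 215]
1 [194 203 211 216 216 215 215 215 215 215 185  76  60  62  61  57  93 145
 186 210 215 215 215 215 215 215 215 215 216]
3 [199 212 215 216 216 216 215 216 216 215 194 120  71  63  61  60 120 191
 213 215 215 215 215 215 215 215 215 215 215]
5 [216 216 215 216 216 216 216 215 215 215 191 109  65  64  56  50 116 195
 215 215 215 215 215 215 215 215 215 215 215]
```

```bash
python3 steer.py '[[0, 0, 0, 0.06], [0, 0, 0, 0.06], [0, 0, 0, 0.05], [0, 0, 0, 0], [0, 0, 0, 0], [0, 0, 0, 0]]'
python3 - <<'E'
from prof import *
s=robot.state();i=robot.camera("wrist");print(s["torque"],s["qpos"][5])
prof(i,s,(-7,-5,-3,1,5))
np.save("w4.npy",i);np.savez("w4s",p=s["tool_pos"],r=s["eef_rot"])
E
```

```text
clock: 4.97
tool_pos: [576.0, -9.8, 73.2]
eef_rot: [2.293, 2.146, 0.002]
wrist_force: [2.1, 2.9, 5.2]
opening: 14.0
grip_force: 29.9
[ 0.40583679 -0.25393662  0.04918273] -0.14493569608143778
px per mm y: [-0.87768657 -1.78432805]
-7 [151 151 150 152 155 156 171 190 197 199 198 198 175 106  59  57 103 170
 204 208 208 207 208 204 200 201 208 207 208]
-5 [162 162 162 162 162 177 205 215 213 209 207 206 188 119  45  51  83 161
 204 215 215 215 215 215 216 216 215 215 215]
-3 [192 203 191 177 182 205 216 216 216 215 215 211 174  92  51  57  95 178
 215 215 215 215 215 215 215 215 215 215 216]
1 [188 206 215 216 216 216 215 215 215 215 215 200 159  83  53  62  95 151
 192 213 216 216 216 216 215 215 216 215 215]
5 [214 216 216 216 216 216 216 216 216 215 214 197 136  68  56  68 124 194
 214 216 216 215 215 215 215 215 215 215 216]
```

Converted, -30 mm is -3, 30 mm is 3.

```bash
python3 steer.py '[[0, 0, 0, 0.02], [0, 0, 0, 0], [0, 0, 0, 0]]'; python3 steer.py '[[0, 0, 0, 0], [0, 0, 0, 0], [0, 0, 0, 0], [0, 0, -1.5, 0], [0, 0, -2.5, 0], [2, 0, -3, 0], [3, 0, -3, 0], [3, 0, -2, 0], [0, 0, 0, 0], [0, 0, 0, 0]]' 50
python3 - <<'E'
from prof import *
s=robot.state();i=robot.camera("wrist");print(s["torque"],s["qpos"])
prof(i,s,(-7,-5,-3,1,5))
np.save("w5.npy",i);np.savez("w5s",p=s["tool_pos"],r=s["eef_rot"])
cv2.imwrite("pics/w5.png",i[:,:,::-1])
E
```

```text
clock: 5.27
tool_pos: [576.0, -9.8, 73.2]
eef_rot: [2.314, 2.123, 0.002]
wrist_force: [2.6, 2.7, 4.8]
opening: 13.8
grip_force: 30.0
clock: 6.1
tool_pos: [582.7, 70.3, 193.0]
eef_rot: [2.313, 2.123, 0.002]
wrist_force: [0.0, -1.1, -0.5]
opening: 50.1
grip_force: 0.0
[-0.11821974  0.05941054  0.01961167] [-6.96126498e-02  3.55295573e-01  1.51157102e+00 -4.58106580e-04
  1.27281197e+00  1.62260987e-02]
px per mm y: [-0.47377755 -0.93082065]
-7 [165 167 169 173 177 181 184 184 180 174 161 147 116  84  73  76 112 146
 164 175 180 181 181 180 180 181 181 180 179]
-5 [154 158 164 171 178 183 181 177 163 143 119  93  66  41  46  80 118 151
 176 182 185 185 185 185 185 185 185 185 185]
-3 [160 164 172 180 183 186 187 187 181 168 140  96  58  40  35  74 116 146
 172 181 185 187 188 188 187 187 188 187 187]
1 [189 190 191 191 192 192 192 187 179 157 126  91  53  34  48  75 122 162
 179 192 192 192 192 192 192 192 191 191 191]
5 [185 184 184 187 185 184 182 184 172 159 124  81  58  45  55  86 123 153
 174 182 189 187 187 186 189 187 186 186 188]
```

View pics/w5.png

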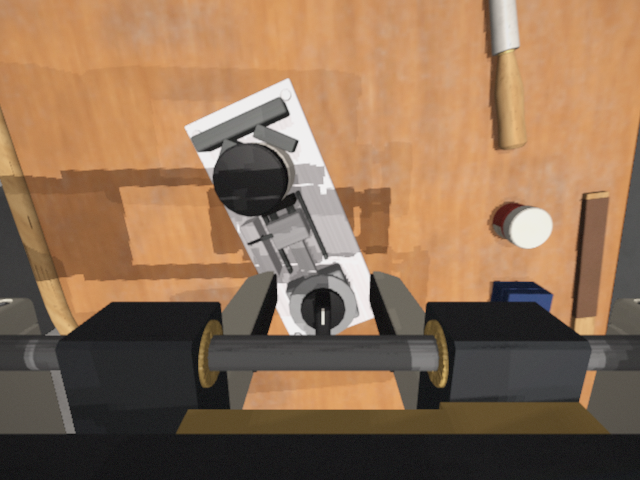

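```bash
cat > cap.py <<'E'
from h import *
def cap(i,st,guess,zt=96,save=None):
    W=cam("wrist",st);u=proj(W,guess)
    g=cv2.cvtColor(i,cv2.COLOR_RGB2GRAY);m=((g<60)*255).astype(np.uint8)
    m=cv2.morphologyEx(m,cv2.MORPH_OPEN,np.ones((9,9)))
    cs,_=cv2.findContours(m,cv2.RETR_EXTERNAL,cv2.CHAIN_APPROX_NONE)
    c=min(cs,key=lambda c:np.linalg.norm(c.reshape(-1,2).mean(0)-u)+ (1e4 if cv2.contourArea(c)<1500 else 0))
    hull=cv2.convexHull(c);e=cv2.fitEllipse(hull);(x,y),r=cv2.minEnclosingCircle(c)
    print("guess px",u.round(1),"ellipse",e,"circ",x,y,r,"bbox",cv2.boundingRect(c))
    print("at z",zt,plane(W,*e[0],zt).round(1),plane(W,x,y,zt).round(1))
    return W,e[0]
E
python3 - <<'E'
from cap import *
z=np.load("w5s.npz");cap(np.load("w5.npy"),dict(tool_pos=z["p"],eef_rot=z["r"]),[532,122,96])
z=np.load("w2s.npz");cap(np.load("w2.npy"),dict(tool_pos=z["p"],eef_rot=z["r"]),[532,122,96])
M=R.from_rotvec(np.load("w5s.npz")["r"]).as_matrix();print(M.round(3))
E
```

```text
guess px [247.5 182. ] ellipse ((255.33140563964844, 188.22264099121094), (55.35060501098633, 84.99980163574219), 96.6552963256836) circ 253.0 190.0 42.544193267822266 bbox (214, 168, 79, 48)
at z 96 [537. 117.  96.] [535.1 115.9  96. ]
guess px [433.8  78.4] ellipse ((319.2417297363281, 264.9088134765625), (53.83769607543945, 68.22129821777344), 0.16358217597007751) circ 318.3395080566406 266.0617370605469 33.542903900146484 bbox (293, 233, 53, 67)
at z 96 [567.4  -0.8  96. ] [567.6  -1.8  96. ]
[[ 0.086  0.996  0.002]
 [ 0.996 -0.086 -0.001]
 [-0.     0.002 -1.   ]]
```

Converted, 25 mm is 2.5, 15 mm is 1.5.

```bash
python3 steer.py '[[2.5, -2.7, 0, 0], [2.5, -2.7, 1, 0], [0, 0, 2, 0], [0, 0, 1.5, 0], [0, 0, 0, 0], [0, 0, 0, 0]]' 85
python3 - <<'E'
from cap import *
s=robot.state();i=robot.camera("wrist")
np.save("w6.npy",i);np.savez("w6s",p=s["tool_pos"],r=s["eef_rot"])
W=cam("wrist",s);print(proj(W,[532,122,96]))
i=cv2.convertScaleAbs(i,alpha=1.8,beta=10)
cv2.imwrite("pics/w6.png",i[:,:,::-1])
E
```

```text
clock: 6.65
tool_pos: [531.7, 122.7, 145.2]
eef_rot: [-2.317, -2.117, 0.006]
wrist_force: [0.8, -0.4, 0.7]
opening: 83.5
grip_force: 0.0
[323.94113402 266.81906709]
```

View pics/w6.png

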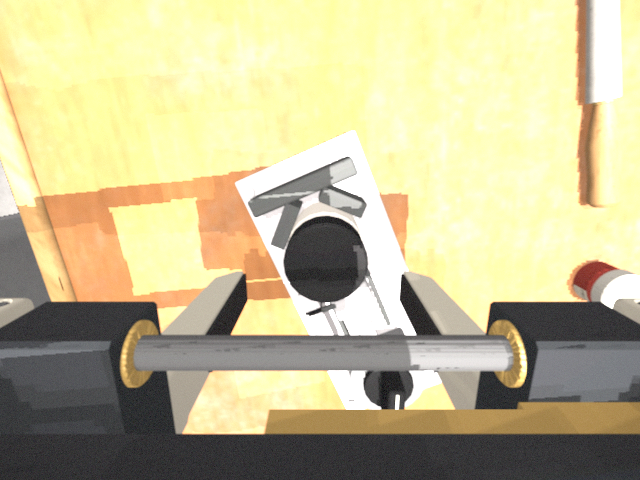

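Converted, 20 mm is 2, 5 mm is 0.5.

```bash
python3 steer.py '[[0.4, 0.18, 1, 0], [0, 0, 2, 0], [0, 0, 2, 0], [0, 0, 0.5, 0], [0, 0, 0, 0], [0, 0, 0, 0]]' 85
python3 - <<'E'
from h import *
s=robot.state();z=np.load("w6s.npz");W=cam("wrist",dict(tool_pos=z["p"],eef_rot=z["r"]))
p=plane(W,326.3,259,95);M=R.from_rotvec(s["eef_rot"]).as_matrix()
print(p,s["tool_pos"],M.T@(p-s["tool_pos"]))
z=np.load("w5s.npz");W=cam("wrist",dict(tool_pos=z["p"],eef_rot=z["r"]));print(plane(W,250.5,179,95))
E
```

```text
clock: 7.2
tool_pos: [535.7, 127.5, 92.4]
eef_rot: [2.318, 2.12, 0.0]
wrist_force: [-0.6, -0.1, -0.4]
opening: 84.7
grip_force: 0.0
[533.90009095 126.7087051   95.        ] [535.68825553 127.50761635  92.43017102] [-0.95527888 -1.70922951 -2.57017305]
[534.23351553 123.86105675  95.        ]
```

Converted, 4 mm is 0.4, -1.6 mm is -0.16.

```bash
python3 steer.py '[[-0.1, -0.16, 0.4, 0], [0, 0, 0, 0], [0, 0, 0, 0]]'; python3 steer.py '[[0, 0, 0, 0], [0, 0, 0, 0], [0, 0, 0, 0], [0, 0, 0, 0], [0, 0, 0, 0], [0, 0, 0, 0]]' 0
python3 -c "
from h import *
s=robot.state();print(s['torque'],s['qpos'])"
```

```text
clock: 7.45
tool_pos: [533.8, 126.8, 88.7]
eef_rot: [2.318, 2.12, 0.001]
wrist_force: [0.0, -0.0, -0.2]
opening: 84.9
grip_force: 0.0
clock: 7.95
tool_pos: [533.3, 126.9, 88.2]
eef_rot: [-2.318, -2.12, 0.0]
wrist_force: [-0.3, 0.7, 1.0]
opening: 53.8
grip_force: 30.0
[-0.05940455  0.29807974  0.03001791] [3.00064572e-02 4.00856521e-01 1.73129116e+00 1.13568578e-04
 1.00993703e+00 1.18864253e-01]
```

```bash
cat > t.py <<'E'
from h import *
s=robot.state();print("torque",s['torque'].round(3),"F",s['wrist_force'].round(1),"q6",s['qpos'][5].round(3),"eff6",s['joint_efforts'][5].round(3))
E
python3 steer.py '[[0, 0, -0.01, -0.1], [0, 0, -0.02, -0.1], [0, 0, -0.02, -0.1]]'; python3 t.py;python3 steer.py '[[0, 0, -0.02, -0.1], [0, 0, -0.02, -0.1], [0, 0, -0.02, -0.1], [0, 0, 0, 0]]';python3 t.py;python3 steer.py '[[0, 0, -0.02, -0.1], [0, 0, -0.02, -0.1]]';python3 t.py
```

```text
clock: 8.2
tool_pos: [532.6, 127.3, 88.6]
eef_rot: [-1.969, -2.446, 0.001]
wrist_force: [-3.6, 0.9, 3.7]
opening: 53.7
grip_force: 30.0
torque [ 0.163  0.668 -0.162] F [-3.6  0.9  3.7] q6 -0.186 eff6 1.41
clock: 8.53
tool_pos: [531.6, 127.1, 88.9]
eef_rot: [-1.579, -2.712, 0.003]
wrist_force: [-4.8, 0.9, 2.4]
opening: 53.6
grip_force: 30.0
torque [-0.117  0.916  0.07 ] F [-4.8  0.9  2.4] q6 -0.486 eff6 -1.128
clock: 8.7
tool_pos: [532.0, 126.9, 89.3]
eef_rot: [-1.304, -2.855, 0.002]
wrist_force: [-5.8, -0.1, 1.9]
opening: 54.1
grip_force: 30.0
torque [ 0.001  0.921 -0.076] F [-5.8 -0.1  1.9] q6 -0.684 eff6 1.699
```

Converted, -0.2 mm is -0.02.

```bash
python3 steer.py '[[0, 0, -0.02, -0.1], [0, 0, 0, 0]]';python3 t.py;python3 steer.py '[[0, 0, -0.02, -0.1], [0, 0, 0, 0]]';python3 t.py;python3 steer.py '[[0, 0, -0.02, -0.1], [0, 0, 0, 0]]';python3 t.py;python3 steer.py '[[0, 0, -0.02, -0.1], [0, 0, 0, 0]]';python3 t.py;python3 steer.py '[[0, 0, -0.02, -0.1], [0, 0, 0, 0], [0, 0, 0, 0]]';python3 t.py
```

```text
clock: 8.87
tool_pos: [531.8, 126.6, 89.4]
eef_rot: [-1.158, -2.917, 0.003]
wrist_force: [-4.4, -1.3, 1.9]
opening: 54.1
grip_force: 30.0
torque [-0.408  0.882 -0.046] F [-4.4 -1.3  1.9] q6 -0.784 eff6 -1.244
clock: 9.03
tool_pos: [531.7, 126.4, 89.5]
eef_rot: [-1.013, -2.97, 0.003]
wrist_force: [-5.3, -2.8, 2.6]
opening: 53.9
grip_force: 30.0
torque [-0.469  0.989  0.001] F [-5.3 -2.8  2.6] q6 -0.883 eff6 -1.119
clock: 9.2
tool_pos: [531.6, 126.2, 89.7]
eef_rot: [-0.863, -3.017, 0.004]
wrist_force: [-6.2, -2.6, 1.6]
opening: 53.8
grip_force: 30.0
torque [-0.551  1.     0.023] F [-6.2 -2.6  1.6] q6 -0.983 eff6 -1.117
clock: 9.37
tool_pos: [531.5, 126.0, 89.8]
eef_rot: [-0.711, -3.056, 0.004]
wrist_force: [-6.5, -4.3, 2.1]
opening: 53.6
grip_force: 30.0
torque [-0.689  1.002 -0.026] F [-6.5 -4.3  2.1] q6 -1.083 eff6 -1.123
clock: 9.62
tool_pos: [531.5, 125.8, 89.9]
eef_rot: [-0.565, -3.086, 0.004]
wrist_force: [-6.4, -3.9, 2.0]
opening: 53.5
grip_force: 30.0
torque [-0.782  1.052  0.012] F [-6.4 -3.9  2. ] q6 -1.179 eff6 -0.183
```

```bash
python3 steer.py '[[0.07, -0.09, 0, 0], [0.07, -0.09, 0, 0], [0, 0, 0, 0], [0, 0, 0, 0]]';python3 t.py;python3 steer.py '[[0, 0, -0.1, 0], [0, 0, 0, 0], [0, 0, 0, 0]]';python3 t.py;
```

```text
clock: 9.95
tool_pos: [531.3, 125.6, 90.5]
eef_rot: [-0.563, -3.09, 0.0]
wrist_force: [-2.8, -1.2, 0.2]
opening: 53.8
grip_force: 30.0
torque [-0.241  0.541 -0.031] F [-2.8 -1.2  0.2] q6 -1.182 eff6 -0.013
clock: 10.2
tool_pos: [531.3, 125.6, 91.4]
eef_rot: [-0.562, -3.09, 0.0]
wrist_force: [-3.1, -1.4, -0.6]
opening: 53.7
grip_force: 30.0
torque [-0.265  0.492 -0.071] F [-3.1 -1.4 -0.6] q6 -1.183 eff6 -0.005
```

Converted, -1 mm is -0.1, -0.6 mm is -0.06.

```bash
python3 steer.py '[[0.06, -0.06, 0, 0], [0, 0, -0.1, 0], [0, 0, 0, 0], [0, 0, 0, 0]]';python3 t.py;python3 steer.py '[[0, 0, -0.15, 0], [0, 0, 0, 0], [0, 0, 0, 0]]';python3 t.py;
```

```text
clock: 10.53
tool_pos: [531.2, 125.4, 92.9]
eef_rot: [0.562, 3.09, 0.001]
wrist_force: [-1.2, -0.4, 0.2]
opening: 53.9
grip_force: 30.0
torque [-0.089  0.154  0.053] F [-1.2 -0.4  0.2] q6 -1.184 eff6 -0.003
clock: 10.78
tool_pos: [531.2, 125.4, 94.4]
eef_rot: [0.562, 3.09, 0.0]
wrist_force: [-0.5, 0.7, -0.2]
opening: 53.7
grip_force: 30.0
torque [0.026 0.118 0.011] F [-0.5  0.7 -0.2] q6 -1.184 eff6 -0.003
```

Converted, -8 mm is -0.8, -5 mm is -0.5.

```bash
python3 steer.py '[[0, 0, -0.5, 0], [0, 0, -0.8, 0], [0, 0, -0.8, 0], [0, 0, -0.6, 0], [0, 0, 0, 0], [0, 0, 0, 0], [0, 0, 0, 0]]';python3 t.py
python3 - <<'E'
from prof import *
s=robot.state();i=robot.camera("wrist");b=robot.camera("side");a=robot.camera("scene")
prof(i,s,(-7,-3,1,5))
np.savez("f",a=a,b=b,i=i)
S,D=cam("scene"),cam("side")
for n,c,im in(("scene",S,a),("side",D,b)):
    g=cv2.cvtColor(im,cv2.COLOR_RGB2GRAY)
    for z in(72,85,95,105,129):print(n,z,proj(c,[533,126,z]).round())
    u=proj(c,[533,126,100]).round().astype(int)
    print(g[u[1]-40:u[1]+50:2,u[0]])
    print(im[u[1]-40:u[1]+50:2,u[0]].max(1).astype(int)-im[u[1]-40:u[1]+50:2,u[0]].min(1))
E
```

```text
clock: 11.37
tool_pos: [530.7, 125.3, 121.2]
eef_rot: [0.562, 3.091, 0.0]
wrist_force: [0.4, 0.4, -1.1]
opening: 53.7
grip_force: 30.0
torque [-0.01  -0.022 -0.009] F [ 0.4  0.4 -1.1] q6 -1.184 eff6 0.0
px per mm y: [ 0.99456668 -0.80931498]
-7 [152 151 153 152 156 154 154 153 152 149 142 128 107  74  35  40  51  78
 108 122 129 131 129 129 132 132 134 134 134]
-3 [167 165 157 150 144 141 139 127  99  61  33  18  20  17  16  36  74 112
 132 143 143 143 143 143 143 143 143 143 143]
1 [146 146 145 146 146 146 144 133 106  71  42  26  20  22  25  33  65 109
 133 144 146 147 147 146 146 146 145 146 146]
5 [181 178 177 159 147 146 146 130  99  55  26  23  23  21  23  46  86 120
 141 145 145 146 147 147 147 146 146 145 146]
scene 72 [296. 327.]
scene 85 [295. 318.]
scene 95 [295. 311.]
scene 105 [295. 304.]
scene 129 [295. 287.]
[ 29  28  48 132 167 135  44  16  13  15  16  16  16  15  18  17  20  20
  18  19  17  17  18  21  19  20  71 120 138 152 151 137 141 152 153 142
 140 183 192 186 167 162 163 163 163]
[ 31  33  16 128 156 131  38   2   1   1   0   2   0   1   2   1   2   1
   2   1   1   1   2   1   2   4   9  16  18  20  20  18  19  20  21  19
  18  24  25  23  22  21  21  20  22]
side 72 [395. 302.]
side 85 [396. 294.]
side 95 [397. 288.]
side 105 [398. 282.]
side 129 [400. 267.]
[ 78  51  38  38  38  72 121 121 120 120 120 120 120 120 120 120 121 120
 119 115 112 108 105 108 106 106 106 106 116 141 142 142 142 141 136 137
 147 151 148 141 141 142 141 141 141]
[ 3  5  3  4  4  5 15 14 14 15 15 15 15 15 15 15 15 15 15 14 14 13 12 13
 13 14 12 13 12 11 11 11 11 12 10 12 13 13 12 13 13 13 13 13 12]
```

```bash
python3 steer.py '[[0, 0, 0, -0.1], [0, 0, 0, -0.1], [0, 0, 0, -0.1], [0, 0, 0, -0.1], [0, 0, 0, -0.1], [0, 0, 0, -0.1], [0, 0, 0, -0.1], [0, 0, 0, -0.1], [0, 0, 0, -0.1], [0, 0, 0, -0.1]]';python3 steer.py '[[0, 0, 0, -0.1], [0, 0, 0, -0.1], [0, 0, 0, -0.1], [0, 0, 0, -0.1], [0, 0, 0, -0.1], [0, 0, 0, -0.1], [0, 0, 0, 0], [0, 0, 0, 0]]'
python3 - <<'E'
from prof import *
s=robot.state();i=robot.camera("wrist");prof(i,s,(-7,-3,1,5));print(s["qpos"])
c,T=cam("wrist",s);print("cam",T[:3,3])
np.savez("f2",i=i,p=s["tool_pos"],r=s["eef_rot"])
f=np.load("f.npz");a0=cv2.imread("pics/a0.png")[:,:,::-1];b0=cv2.imread("pics/b0.png")[:,:,::-1]
for n,x,y0 in(("scene",a0,300),("scene",f["a"],270)):
    g=cv2.cvtColor(x,cv2.COLOR_RGB2GRAY)
    for u in(285,290,295,300,305,310):
        print(u,"".join("#" if v<50 else "+" if v<90 else "." for v in g[265:350,u]))
S=cam("scene")
print(proj(S,[534,120.5,72]),proj(S,[534,120.5,96]),proj(S,[531,125.4,72]),proj(S,[531,125.4,105]))
E
```

```text
clock: 12.35
tool_pos: [530.6, 125.3, 120.7]
eef_rot: [0.996, -2.979, -0.0]
wrist_force: [0.1, 0.8, -0.1]
opening: 53.9
grip_force: 30.0
clock: 13.02
tool_pos: [530.6, 125.2, 120.8]
eef_rot: [1.821, -2.559, -0.001]
wrist_force: [-0.1, 0.0, -1.5]
opening: 54.0
grip_force: 30.0
px per mm y: [0.91421718 1.19923397]
-7 [195 203 205 206 202 201 199 204 203 202 203 193 180 134  88  80 110 156
 185 189 165 144 132 134 132 132 132 133 132]
-3 [226 226 226 226 226 226 226 226 226 226 226 223 200 148  88  79  81 102
 125 141 146 147 147 148 147 147 147 147 147]
1 [226 226 226 226 226 226 226 226 226 223 216 206 182 147  88  60  81 124
 147 150 151 152 151 150 150 150 150 151 151]
5 [224 224 224 225 225 225 224 224 224 224 227 206 171  94  44  39  70 109
 137 147 149 149 148 148 148 149 149 150 149]
[ 2.71321655e-02  3.56947579e-01  1.70438588e+00  7.78658943e-06
  1.08088865e+00 -2.78081755e+00]
cam [506.3090015   54.67434981 267.97976681]
285 ###########+...........................+################################+............
290 #########+...........................+########################
[... 335 characters left out ...]
..+################################+............
285 ###########+....+##################################+.................................
290 #########+.....+######################################+..............................
295 ########+......########################################+.............................
300 ######+........########################################+.............................
305 ...............+#####################################+...............................
310 .................+##############################++...................................
[298.49581199 325.35525664] [298.12061448 308.86214829] [296.88561298 327.75769714] [296.33077583 304.83409571]
```

```bash
python3 - <<'E'
from h import *
x=robot.camera("scene");g=cv2.cvtColor(x,cv2.COLOR_RGB2GRAY)
for u in range(275,322,5):
    print(u,"".join("#" if v<24 else "x" if v<50 else "+" if v<90 else "." for v in g[265:350,u]))
x=robot.camera("side");g=cv2.cvtColor(x,cv2.COLOR_RGB2GRAY)
b0=cv2.cvtColor(cv2.imread("pics/b0.png"),cv2.COLOR_BGR2GRAY)
for q in(b0,g):
  for u in range(372,424,6):
    print(u,"".join("#" if v<24 else "x" if v<50 else "+" if v<90 else "." for v in q[240:330,u]))
E
```

```text
275 xxxxxxxxx+............++x####################x++.................................++++
280 x++...............+x#############################x+..................................
285 xxxxxxxxxxxxxxxxx##################################x+................................
290 .................++x#################################x+..............................
295 ...+++++..........+x########x#########################x+.............................
300 ...+++...............................................................................
305 .....................................................................................
310 .....................................................................................
315 .....................................................................................
320 .........................................................................++++++++++++
372 xxx#x###x#x#x#xxxxxx+.......+++...........................................................
378 ++++++++xxxxxxxxx+.........++++++++++....+xxxxxxxxxxxxx#########xxx+......................
384 ......
[... 809 characters left out ...]
.................................+.
384 ++++++..............+xxxxxxxxxxxxxxxxxxxxxxxxxxxxxxxx+....................................
390 ..................+xxxxxxxxxxxxxxxxxxxxxxxxxxxxxxxxxxxxx+.................................
396 .................xxxxxxxxxxxxxxxxxxxxxxxxxxxxxxxxxxxxxxxxx+...............................
402 .................+xxxxxxxxxxxxxxxxxxxxxxxxxxxxxxxxxxxxxxxx+...............................
408 ..................+xxxxxxxxxxxxxxxxxxxxxxxxxxxxxxxxxxxxxxx................................
414 .....................+xxxxxxxxxxxxxxxxxxxxxxxxxxxxxxxxx+............................++++++
420 ...........................+xxxxxxxxxxxxxxxxx++++.............................++xxxxxxx+++
```

```bash
python3 -c "
from plant import robot
print(robot.hand_in())"
```

```text
the job is handed in; nothing more can be done
None
```

I handed the job in at about 13 s: the pointer is within about 0.1 mm of the mark in the overhead view, and the cap is unscrewed by a 1.3 rad turn and held roughly level about 8–10 mm above the jar's mouth; I had no direct check that the jar stayed unturned.

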